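# Set the end stop on the tilted drilling table

## Task

The first brass workpiece is already strapped down on the tilted drilling table. Take the loose blue end stop, run its foot into the lower T-slot from the slot's open end with the brass button leading and the lever still up, slide it along until the button just touches the end of the workpiece without shifting that piece, then press the red lever fully down to lock the stop there. Leave the other things on the bench where they are.

Things in the scene. Friction and masses are not known exactly. Their poses are not given: they have to be found in the camera images.
- table_plate: Aluminium T-slotted plate (112 x 260 x 27 mm) of a tilting drilling table, tilted 30 degrees, low side to the robot's right, on a green base bolted down. Origin: on the top face, on the centreline of the lower T-slot, at its open end (near the robot), 66 mm above the bench. x down the slope, y along the slot into it (away from the robot), z square out of the face: a tool along -z leans 30 degrees.
- slot_end (a point): Closed end of the lower T-slot, on its centreline at the face, 260 mm from the open end; an end plate shuts it. The slot: mouth 13 mm wide and 7 mm deep, below it 28 mm wide down to 17 mm depth; lips chamfered 5 mm at the open end. The plate reaches 40 mm down the slope from this slot and 72 mm up. The like slot 40 mm higher up holds only the clamp's stud.
- rest_strip (a point): Upper inner corner, nearest the open end, of the dark steel rest strip on the table's face: 7 mm high, 10.6 mm wide, from here 194 mm on along the slot, its inner side 15.4 mm down the slope from the slot's centreline. Fingers holding the stop in the slot must pass over it.
- end_stop: Loose blue end stop, 76 x 25 x 63.5 mm, 0.34 to 0.55 kg, standing on its foot left of the bench vice. The vice (up to 0.20 m high, y = 0.00 to 0.26 m) stands between it and the table: carry it over. Origin: centre of the foot's underside. y along its length, +y = brass button end, z up, lever to +x. In the slot its origin is at x = 0, z = -15.5 mm of the table plate.
- stop_foot (a point): Tip of the foot's tapered nose (13 x 4 mm), 36 mm ahead (+y) of the stop's origin. The T-foot proper: 25 mm wide, 7 mm thick, y = -38 to +26 mm; neck 10 mm wide; the sole, which runs on the table's face, is 15.5 mm above the foot's underside. Play in the slot: 1.5 mm to each side, 1.5 mm up.
- stop_grip (a point): Good place to grip the stop: middle of its tall blue block, 47.5 mm above the foot's underside, y = +16 mm. The block is 24 mm wide in x (grip it across x), y = -6 to +38, and reaches 16 mm above this point. Behind it, to y = -38, the stop is 28.5 mm high, with the lever on it.
- stop_face (a point): Front of the stop's brass button (9 mm across), the point that must touch the workpiece: y = +40 mm of the stop's origin, 20.5 mm above the foot's underside. Axes as the stop's. When carrying the stop, keep hand and wrist clear of the wall shelves over the back of the bench (x > 0.62 m, y > 0.07 m, from 0.28 m up).
- work_end (a point): Middle of the end face, toward the slot's open end, of the clamped brass workpiece (30 x 85 x 10 mm, lying along the slot and astride it): 5 mm above the table's face, 130 to 175 mm from the open end. Axes as the table plate's. The piece slips if pushed with more than about 80 N.
- clamp_stud (a point): Top of the stud of the strap clamp that holds the workpiece, 38 mm above the table's face, 40 mm up the slope from the lower slot's centreline and 42 mm beyond the workpiece's near end; the strap (20 mm wide, 19 mm high) runs from it down across the piece.
- stop_lever (a joint): Cam lever of the end stop, rad: about 0 = up (released, 40 degrees above flat), 0.65 = fully down (locked, nearly parallel to the sole). With the stop in the slot, pressing the pad down square to the table's face takes 3 to 6 N, most over the last 0.1 rad; it stays where it is left.
- lever_pad (a point): Middle of the lever's red pad (16 mm wide, 30 mm long, 7 mm thick), 58 mm from the hinge pin. The pin runs along the stop's y at x = 0, y = -23, z = 38.4 mm of the stop; the lever lies to +x, down the slope when in the slot. Locked, the pad's middle is at x = +58, y = -23, z = 41 mm of the stop.
- spare_piece: Bystander: grey steel offcut, 30 x 85 x 10 mm, on the bench between the robot and the table. Origin: centre of the underside.
- caliper: Bystander: steel caliper, 57 x 200 x 6 mm, on the bench between the robot and the table. Origin: centre of the underside.
- centre_punch: Bystander: dark centre punch, 108 x 11 x 10 mm, on the bench to the right of the table. Origin: centre of the underside.

How it is judged:
By the outcome, as a careful person would: the job done as asked, in the order asked, and still so for the second after the job is handed in, with the robot touching nothing.
It also fails if it takes over 51 s, if anything falls off the work surface, if the arm or the gripper's body presses on something with over 40 N, if the wrist force passes 120 N, or if a joint passes its speed limit or range.

## Robot

A 6-joint arm with a two-finger parallel gripper is mounted at the origin on a cart in front of the work surface, level with it; the furniture and walls round the work are solid. World frame = base frame: x ahead of the robot, y to its left, z up, the work surface at z = 0. Lengths are in mm, angles in degrees, forces in N, time in s.
With the tool pointing down it reaches from about 300 to 850 mm from the base axis. Payload 4.2 kg.
Tool frame: the origin (TCP) lies on the centre line of the jaws, within the pads' length; the fingertips stand 14 mm ahead of it and the grasp point (between the pads) lies 5 mm behind it (env.finger_overhang is the z of the fingertips in the tool frame, in mm); z points along the fingers, y is the line along which they close (so a half turn about z gives the same grasp; the last joint's range is limited). The gripper opens to 91 mm and grips with 3 to 60 N. Pads are 32 mm wide; open, the fingers measure 118 mm over their backs; the gripper's body (76 mm by 178 mm) begins 60 mm behind the grasp point.
Start: joints at [64.802, 18.312, 89.639, -0, 72.044, -1.146], TCP at [234.361, 525.087, 227.976] pointing down, gripper open.
Joint ranges: [-177.97, 177.97], [-48.28, 115.42], [12.27, 149.76], [-77.06, 257.06], [2.81, 150.46], [-146.56, 146.56]. Speed limits (degrees/s): [147.25, 147.25, 180, 180, 180, 180].

## Interface

Orientations are given as [roll, pitch, yaw] about the fixed x, y, z axes, in that order (R = Rz(yaw) Ry(pitch) Rx(roll)).
In Python, from workcell import sensors, viewer, env gives the robot as it stands. The module is installed in compiled form; this text tells all that it offers.
- The arm moves only by the tool step_arm, never from a script. Its argument "plan" is one flat list of numbers, 6 for each row, row after row: the shift along the tool's x, y, z in cm, then the turn, a rotation vector about the tool's x, y, z in rad. In form: [x, y, z, wx, wy, wz, x, y, z, wx, wy, wz, ...]. A call has 1 to 5 rows; each row shifts and turns the commanded pose from where the row before left it, along the tool's axes as they then stand; what a row does not reach is not made up. A row lasts 1/12 s, in which the tool goes at most 41.7 mm and 7.16 degrees, less where a joint would pass 70% of its speed; a pose out of reach is approached as far as the arm can. A call is refused whole if a number of a shift passes 4.17 or a number of a turn 0.125, either way. A call with a gripper value outside its range is refused whole. "hand" is the finger opening in cm, from 0 to 9.12, set as the call begins (left out, the last holds). The fingers move at their own pace and stop on an object; "newtons" is the grip in N (left out, the last holds). Time passes only in rows, so rows that do not move let the fingers close. It gives the time, the measured TCP pose, the force, the opening and the grip force at its end, in the units of the state.
- sensors.state(): the state, without advancing time (a new reading comes with each control period).
- viewer.grab_frame(name): name is "scene" or "top" or "wrist"; returns a dict with "img" (400x640x3 uint8, red, green, blue), "fx", "fy", "cx", "cy" (pixels), "position" and "attitude" of the camera in the world. Camera axes: x right, y down, z forward; pixel columns grow to the right and rows downward; lengths in mm; the calibration is good to about 2 mm. The wrist camera is an equidistant fisheye: a pixel r from the principal point sees the ray r / f radians off the axis. A picture is of the moment at which its call begins. There is no depth.
- env.job_done(): hands the job in; it is judged then, once.
Trained networks look in a picture, given as the dict that the camera call returned (one of the last four; its "shot" number tells which), for a name from the list of things; names that differ only in an ending like _2 or _b are one class to them, and where a whole thing is asked for, a point or a joint stands for the part that bears it (a point fixed in the world has none). Each returns a list of dicts, best first, with "score" (0 to 1); they miss things now and then, are a little off and sometimes report something else, mostly with a low value. They report only what shows in the picture. A call takes as long as a camera call.
- viewer.boxes_of(name, picture): "location" ([column, row] in pixels, amid what is visible of it).
- viewer.pinpoint(name, picture): "location" ([column, row] in pixels: a listed point, or the origin of a listed thing).
The state is a dict: "time_s": time; "qpos": joint angles; "qvel": joint speeds; "effort": joint torques, N m; "ee_pos": TCP position; "ee_rot": TCP orientation; "force": force on the tool from outside, world axes, zero at the start; "torque": the same for the moment, N m; "gripper_width": finger opening in mm; "gripper_force": force on a finger pad.
Only numpy, scipy, OpenCV 4.12 (cv2) and the standard library are available. Lean on these libraries where they do the work, as an engineer would, in place of code of your own. Each camera call takes 0.05 s, during which the arm holds its last target. There are 200 camera calls.

## Working session

There is one attempt and no reset: what is moved stays moved. The work goes in short steps, Python scripts to look and compute and a tool call to move; the robot and the scene stay as the last step left them, time stands still between calls to the robot, and variables do not carry over. Pictures are saved under pics/ and viewed, at most 10 in all, crops included, and the job is handed in when it is done.

Besides the shell and the picture viewer there is one more tool, called after "Call:" as name(argument=value, ...) on one line, values as JSON. step_arm: Moves the arm, as the interface text tells. Its arguments: {"type":"object","properties":{"plan":{"type":"array","items":{"type":"number"}},"hand":{"type":"number"},"newtons":{"type":"number"}},"required":["plan"]}

```bash
mkdir -p pics; cat > h.py <<'E'
import numpy as np, cv2
from scipy.spatial.transform import Rotation as R
from scipy.optimize import least_squares
from workcell import sensors, viewer, env
def rot(a):
    a=np.array(a,float)
    return a if a.shape==(3,3) else (R.from_euler('xyz',a,degrees=True).as_matrix() if a.size==3 else None)
def ray(pic,px,fish=False):
    u=(px[0]-pic['cx'])/pic['fx'];v=(px[1]-pic['cy'])/pic['fy']
    if fish:
        t=np.hypot(u,v);k=np.sin(t)/max(t,1e-9);d=np.array([u*k,v*k,np.cos(t)])
    else: d=np.array([u,v,1.])
    d/=np.linalg.norm(d)
    return np.array(pic['position'],float),rot(pic['attitude'])@d
def tri(rays):
    A=sum(np.eye(3)-np.outer(d,d) for o,d in rays);b=sum((np.eye(3)-np.outer(d,d))@o for o,d in rays)
    p=np.linalg.solve(A,b);return p,[np.linalg.norm(np.cross(p-o,d)) for o,d in rays]
def atz(r,z): return r[0]+r[1]*(z-r[0][2])/r[1][2]
E
cat > look.py <<'E'
from h import *
s=sensors.state();print({k:np.round(v,2).tolist() for k,v in s.items()})
P={}
for n in ['scene','top','wrist']:
    p=viewer.grab_frame(n);P[n]=p;cv2.imwrite(f'pics/a_{n}.png',p['img'][:,:,::-1])
    print(n,p['fx'],p['fy'],p['cx'],p['cy'],p['position'],np.round(p['attitude'],3).tolist())
for t in ['table_plate','slot_end','rest_strip','end_stop','stop_foot','stop_grip','stop_face','work_end','clamp_stud','lever_pad','spare_piece','caliper']:
    for n in P:
        print(t,n,[(np.round(d['location'],1).tolist(),round(d['score'],2)) for d in viewer.pinpoint(t,P[n])[:2]])
E
python3 look.py; python3 -c "
import cv2,numpy as np
a=cv2.imread('pics/a_scene.png');b=cv2.imread('pics/a_top.png');cv2.imwrite('pics/a.png',cv2.resize(np.vstack([a,b]),(480,600)))"
```

```text
{'time_s': 0.0, 'qpos': [64.8, 18.35, 89.71, -0.0, 72.04, -1.15], 'qvel': [-0.04, -0.01, -0.04, -0.03, 0.05, 0.15], 'effort': [-0.0, -41.24, -23.2, 0.07, 0.05, -0.0], 'ee_pos': [234.16, 524.64, 227.12], 'ee_rot': [-179.9, 0.0, 155.95], 'force': [0.04, -0.24, -0.95], 'torque': [0.04, -0.01, -0.0], 'gripper_force': 0.0, 'gripper_width': 91.35}
scene 382.9125346845238 382.9125346845238 332.46376330691936 200.91347423953127 [  31.08440977 -927.93987375  628.9375921 ] [-115.898, -0.292, -30.113]
top 501.43192130368385 501.43192130368385 319.46615675263047 207.30048864013003 [  51.54232208 -157.54594733 1629.23976347] [-160.627, 0.112, -73.051]
wrist 309.70691628693146 309.70691628693146 321.91498172987286 199.20491997899737 [171.25746468 553.16648191 383.40338773] [165.842, 0.094, 66.011]
table_plate scene [([346.6, 259.0], 0.66)]
table_plate top [([383.7, 256.0], 0.79)]
table_plate wrist []
slot_end scene [([420.7, 234.5], 0.92), ([295.3, 263.4], 0.52)]
slot_end top [([205.7, 227.4], 0.68), ([401.8, 184.3], 0.67)]
slot_end wrist []
rest_strip scene [([373.4, 252.5], 0.78), ([422.3, 230.9
[... 213 characters left out ...]
, 310.5], 0.42)]
stop_foot top []
stop_foot wrist []
stop_grip scene []
stop_grip top [([201.3, 218.9], 0.54)]
stop_grip wrist []
stop_face scene []
stop_face top [([202.9, 218.4], 0.58)]
stop_face wrist []
work_end scene [([394.6, 242.3], 0.91)]
work_end top [([395.8, 211.2], 0.65)]
work_end wrist []
clamp_stud scene [([404.1, 220.4], 0.87)]
clamp_stud top [([392.1, 195.5], 0.59)]
clamp_stud wrist []
lever_pad scene [([394.9, 243.8], 0.69)]
lever_pad top [([221.3, 221.6], 0.46)]
lever_pad wrist []
spare_piece scene [([293.4, 260.1], 0.63)]
spare_piece top [([333.1, 274.0], 0.65)]
spare_piece wrist []
caliper scene []
caliper top [([393.2, 297.1], 0.57)]
caliper wrist [([49.7, 358.0], 0.59)]
```

View pics/a.png

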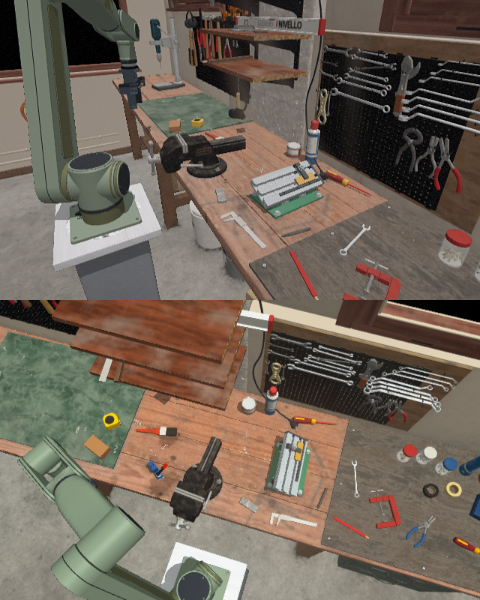

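View pics/a_wrist.png

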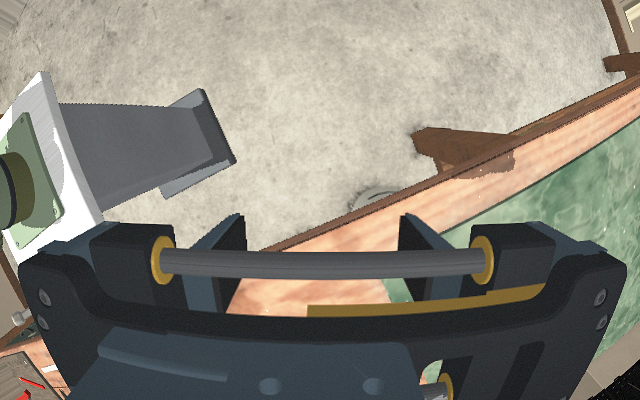

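```bash
python3 - <<'E'
from h import *
S=viewer.grab_frame('scene');T=viewer.grab_frame('top')
g={'table_plate':([346.6,259],[383.7,256]),'slot_end':([420.7,234.5],[401.8,184.3]),'rest_strip':([373.4,252.5],[395.8,243.1]),'work_end':([394.6,242.3],[395.8,211.2]),'clamp_stud':([404.1,220.4],[392.1,195.5])}
for k,(a,b) in g.items():
    p,e=tri([ray(S,a),ray(T,b)]);print(k,p.round(1),np.round(e,1))
print(atz(ray(T,[201.3,218.9]),47),atz(ray(T,[202.9,218.4]),20),atz(ray(T,[221.3,221.6]),70))
E
```

```text
table_plate [ 477.6 -238.4   65.1] [1.1 1.1]
slot_end [ 735.  -233.9   60.3] [2.8 2.8]
rest_strip [ 532.1 -267.    81.2] [6. 6.]
work_end [ 634.5 -238.1   66.9] [1.8 1.8]
clamp_stud [ 673.3 -214.8  111.6] [5.5 5.5]
[429.69234817 370.99934993  47.        ] [439.37604348 375.49673366  20.        ] [434.54534914 297.41832933  70.        ]
```

The scene and top pictures show the table at about top (385,215), the blue stop at about top (207,224) and the vice between them. I'll zoom in on the stop and the table.

```bash
python3 -c "
import cv2,numpy as np
b=cv2.imread('pics/a_top.png');a=cv2.imread('pics/a_scene.png')
c=lambda m,x,y,w,h,k:cv2.resize(m[y:y+h,x:x+w],None,fx=k,fy=k,interpolation=cv2.INTER_CUBIC)
cv2.imwrite('pics/b.png',np.vstack([np.hstack([c(b,180,195,60,50,6.6667),c(b,340,165,90,75,4.4444)[:333]]),cv2.copyMakeBorder(c(a,325,205,130,50,4.6),0,0,0,202,0)])) "
```

```text
(no output)
```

View pics/b.png

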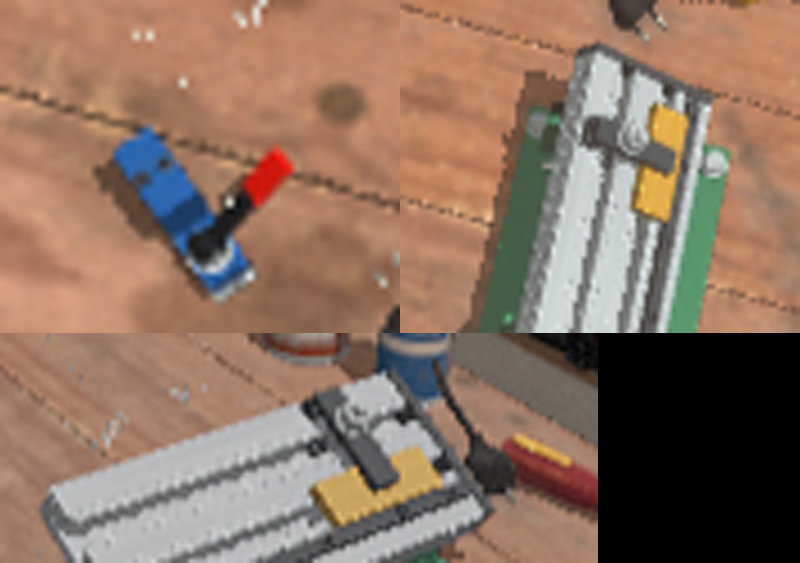

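```bash
cat >> h.py <<'E'
def Pose(s=None):
    s=s or sensors.state();return np.array(s['ee_pos']),rot(s['ee_rot'])
def go(p,Rt,s=None):
    "remaining move: shift in tool axes (cm), rotvec in tool axes (rad)"
    p0,R0=Pose(s);return (R0.T@(np.array(p)-p0)/10).round(2),R.from_matrix(R0.T@Rt).as_rotvec().round(3)
E
python3 - <<'E'
from h import *
T=viewer.grab_frame('top')
b=lambda x,y:(180+x/6.6667,195+y/6.6667)
for n,q,z in [('top front edge R',(152,128),63),('front L',(115,155),63),('rear R',(255,270),20),('rear L',(218,297),15),('pad',(272,178),75),('hub',(205,248),38)]:
    print(n,atz(ray(T,b(*q)),z).round(1))
s=sensors.state();print(s['time_s'])
for yaw in (150,-30,120,-60): print(yaw,go([430,371,230],R.from_euler('xyz',[180,0,yaw],degrees=True).as_matrix()))
E
```

```text
top front edge R [442.5 366.9  63. ]
front L [424.1 379.2  63. ]
rear R [398.2 304.5  20. ]
rear L [380.7 318.7  15. ]
pad [432.5 297.4  75. ]
hub [397.7 327.1  38. ]
2.1
150 (array([-24.15,  -6.1 ,  -0.21]), array([ 0.   , -0.   ,  0.104]))
-30 (array([-24.15,  -6.1 ,  -0.21]), array([ 0.   ,  0.   , -3.038]))
120 (array([-24.15,  -6.1 ,  -0.21]), array([ 0.   , -0.   ,  0.627]))
-60 (array([-24.15,  -6.1 ,  -0.21]), array([ 0.   ,  0.   , -2.514]))
```

```bash
cat >> h.py <<'E'
def plan(wps,start=None):
    "wps: list of (p,R,n). prints rows in calls of 5; start=(p,R)"
    p0,R0=start or Pose();out=[]
    for p,Rt,n in wps:
        p=np.array(p,float);rv=R.from_matrix(R0.T@Rt).as_rotvec();d=p-p0
        if n is None: n=max(1,int(np.ceil(max(np.linalg.norm(d)/38,np.linalg.norm(rv)/.12))))
        for i in range(n):
            Ri=R0@R.from_rotvec(rv*i/n).as_matrix()
            out.append(np.r_[(Ri.T@d/n/10).round(2),(rv/n).round(3)])
        p0,R0=p,Rt
    for i in range(0,len(out),5):
        print('['+',  '.join(','.join(f'{x:g}' for x in r+0.) for r in out[i:i+5])+']')
def down(yaw): return R.from_euler('xyz',[180,0,yaw],degrees=True).as_matrix()
E
python3 - <<'E'
from h import *
plan([([403,330,190],down(55),None)])
E
```

```text
[-1.56,-0.73,0.25,0,0,0.117,  -1.63,-0.54,0.25,0,0,0.117,  -1.68,-0.35,0.25,0,0,0.117,  -1.71,-0.15,0.25,0,0,0.117,  -1.72,0.05,0.25,0,0,0.117]
[-1.7,0.26,0.25,0,0,0.117,  -1.66,0.45,0.25,0,0,0.117,  -1.59,0.64,0.25,0,0,0.117,  -1.51,0.83,0.25,0,0,0.117,  -1.4,1,0.25,0,0,0.117]
[-1.27,1.15,0.25,0,0,0.117,  -1.13,1.3,0.25,0,0,0.117,  -0.97,1.42,0.25,0,0,0.117,  -0.8,1.52,0.25,0,0,0.117,  -0.61,1.61,0.25,0,0,0.117]
```

Call:
step_arm(plan=[-1.56, -0.73, 0.25, 0, 0, 0.117, -1.63, -0.54, 0.25, 0, 0, 0.117, -1.68, -0.35, 0.25, 0, 0, 0.117, -1.71, -0.15, 0.25, 0, 0, 0.117, -1.72, 0.05, 0.25, 0, 0, 0.117])

```text
time_s: 2.52
ee_pos: [291.0, 459.5, 215.4]
ee_rot: [180.0, -0.0, 122.1]
force: [0.3, 0.3, 0.5]
gripper_width: 91.0
gripper_force: 0.0
```

Call:
step_arm(plan=[-1.7, 0.26, 0.25, 0, 0, 0.117, -1.66, 0.45, 0.25, 0, 0, 0.117, -1.59, 0.64, 0.25, 0, 0, 0.117, -1.51, 0.83, 0.25, 0, 0, 0.117, -1.4, 1, 0.25, 0, 0, 0.117])

```text
time_s: 2.93
ee_pos: [347.5, 394.6, 203.0]
ee_rot: [180.0, -0.0, 88.6]
force: [0.4, -0.4, 0.2]
gripper_width: 91.4
gripper_force: 0.0
```

Call:
step_arm(plan=[-1.27, 1.15, 0.25, 0, 0, 0.117, -1.13, 1.3, 0.25, 0, 0, 0.117, -0.97, 1.42, 0.25, 0, 0, 0.117, -0.8, 1.52, 0.25, 0, 0, 0.117, -0.61, 1.61, 0.25, 0, 0, 0.117])

```text
time_s: 3.35
ee_pos: [404.1, 329.9, 190.4]
ee_rot: [-180.0, -0.0, 55.1]
force: [0.7, 0.2, 0.0]
gripper_width: 91.3
gripper_force: 0.0
```

```bash
cat > ls.py <<'E'
from h import *
import sys
s=sensors.state();print(s['time_s'],np.round(s['ee_pos'],1),np.round(s['ee_rot'],1),np.round(s['qpos'],1))
W=viewer.grab_frame('wrist');cv2.imwrite('pics/%s.png'%sys.argv[1],W['img'][:,:,::-1])
Z={'stop_grip':47.5,'stop_face':20.5,'stop_foot':2,'end_stop':0,'lever_pad':75}
for n,z in Z.items():
    for d in viewer.pinpoint(n,W)[:2]: print(n,np.round(d['location'],1),round(d['score'],2),atz(ray(W,d['location'],True),z).round(1))
E
python3 ls.py c
```

```text
3.35 [404.1 329.9 190.4] [-180.    -0.    55.1] [38.  15.1 99.9  0.  64.9 72.9]
stop_grip [323.  154.7] 0.85 [426.2 360.4  47.5]
stop_grip [626.  333.9] 0.65 [ 758.3 -282.2   47.5]
stop_face [320.4 132. ] 0.85 [436.2 379.3  20.5]
stop_foot [321.  138.5] 0.64 [432.2 372.6   2. ]
stop_foot [320.7 134.7] 0.51 [434.3 376.2   2. ]
end_stop [319.7 165.5] 0.95 [413.5 348.3   0. ]
lever_pad [373.  201.8] 0.9 [440.8 301.5  75. ]
```

View pics/c.png

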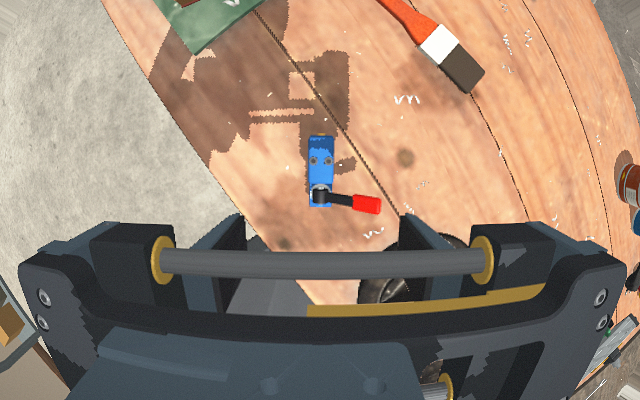

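The wrist view shows the blue stop at about (320,170), button end up in the picture, with its red lever at (366,203) to the right. Next I'll fit its pose.

```bash
cat > fit.py <<'E'
from h import *
M={'stop_grip':(0,16,47.5),'stop_face':(0,40,20.5),'end_stop':(0,0,0),'lever_pad':(44.4,-23,75.7)}
obs=[]
for k in range(2):
    W=viewer.grab_frame('wrist')
    for n,m in M.items():
        for d in viewer.pinpoint(n,W)[:1]:
            if d['score']>.6: obs.append((n,m,ray(W,d['location'],True)))
def err(v,full=False):
    c,s=np.cos(v[2]),np.sin(v[2]);e=[]  # y-axis heading v2
    for n,m,(o,d) in obs:
        p=np.array([v[0]+m[0]*s+m[1]*c,v[1]-m[0]*c+m[1]*s,m[2]])
        e.append(np.cross(p-o,d))
    return np.array(e) if full else np.ravel(e)
r=least_squares(err,[413,348,.96],loss='soft_l1')
print(r.x[:2].round(1),np.degrees(r.x[2]).round(2))
for o,e in zip(obs,err(r.x,True)): print(o[0],round(np.linalg.norm(e),1))
c,s=np.cos(r.x[2]),np.sin(r.x[2]);g=np.array([r.x[0]+16*c,r.x[1]+16*s]);print('grip',g.round(1))
E
python3 fit.py
```

```text
[414.9 346.6] 58.48
stop_grip 1.3
stop_face 1.3
end_stop 2.2
lever_pad 2.3
stop_grip 0.5
stop_face 2.1
end_stop 1.8
grip [423.3 360.2]
```

```bash
python3 - <<'E'
from h import *
plan([([423.3,360.2,110],down(57.5),3),([423.3,360.2,42.5],down(57.5),3)])
E
```

```text
[1.19,-0.02,2.68,0,0,-0.012,  1.19,0,2.68,0,0,-0.012,  1.19,0.01,2.68,0,0,-0.012,  0,0,2.25,0,0,0,  0,0,2.25,0,0,0]
[0,0,2.25,0,0,0]
```

Call:
step_arm(plan=[1.19, -0.02, 2.68, 0, 0, -0.012, 1.19, 0, 2.68, 0, 0, -0.012, 1.19, 0.01, 2.68, 0, 0, -0.012, 0, 0, 2.25, 0, 0, 0, 0, 0, 2.25, 0, 0, 0])

```text
time_s: 4.57
ee_pos: [423.7, 360.7, 63.7]
ee_rot: [-180.0, -0.0, 57.5]
force: [-0.5, -0.3, 0.2]
gripper_width: 91.3
gripper_force: 0.0
```

Call:
step_arm(plan=[0, 0, 2.25, 0, 0, 0, 0, 0, 0, 0, 0, 0])

```text
time_s: 4.73
ee_pos: [421.0, 358.3, 38.6]
ee_rot: [-179.8, 0.5, 57.5]
force: [-0.7, 0.2, 1.1]
gripper_width: 91.1
gripper_force: 0.0
```

Call:
step_arm(plan=[0, 0, 0, 0, 0, 0, 0, 0, 0, 0, 0, 0, 0, 0, 0, 0, 0, 0, 0, 0, 0, 0, 0, 0, 0, 0, 0, 0, 0, 0], hand=1.5, newtons=40)

```text
time_s: 5.15
ee_pos: [424.0, 360.7, 43.8]
ee_rot: [180.0, -0.1, 57.5]
force: [-0.3, -0.1, 0.3]
gripper_width: 60.8
gripper_force: 0.0
```

Call:
step_arm(plan=[0, 0, 0, 0, 0, 0, 0, 0, 0, 0, 0, 0, 0, 0, 0, 0, 0, 0])

```text
time_s: 5.4
ee_pos: [423.5, 360.3, 42.8]
ee_rot: [180.0, -0.0, 57.5]
force: [0.1, 0.0, 0.0]
gripper_width: 40.5
gripper_force: 0.0
```

Call:
step_arm(plan=[0, 0, 0, 0, 0, 0, 0, 0, 0, 0, 0, 0, 0, 0, 0, 0, 0, 0, 0, 0, 0, 0, 0, 0, 0, 0, 0, 0, 0, 0])

```text
time_s: 5.82
ee_pos: [423.3, 360.2, 42.5]
ee_rot: [-180.0, 0.0, 57.5]
force: [0.3, -1.8, 0.3]
gripper_width: 23.8
gripper_force: 40.0
```

Call:
step_arm(plan=[0, 0, -0.5, 0, 0, 0, 0, 0, -1.5, 0, 0, 0, 0, 0, -2.5, 0, 0, 0, 0, 0, -2.5, 0, 0, 0, 0, 0, -1, 0, 0, 0])

```text
time_s: 6.23
ee_pos: [424.5, 361.1, 125.3]
ee_rot: [179.9, -0.2, 57.5]
force: [-0.1, 0.7, -3.9]
gripper_width: 23.8
gripper_force: 40.0
```

```bash
python3 ls.py d
```

```text
6.2333 [424.5 361.1 125.3] [179.9  -0.2  57.5] [ 39.2  21.5 100.8   0.   57.4  71.7]
stop_grip [321.3 255.4] 0.9 [403.5 329.6  47.5]
stop_grip [630.6 376. ] 0.18 [ 769.  -297.7   47.5]
stop_face [318.8 202.7] 0.94 [422.  362.8  20.5]
stop_face [320.3 247.8] 0.73 [400.2 326.3  20.5]
stop_foot [323.3 200. ] 0.7 [424.2 358.8   2. ]
end_stop [323.4 247.2] 0.96 [398.5 317.9   0. ]
```

View pics/d.png

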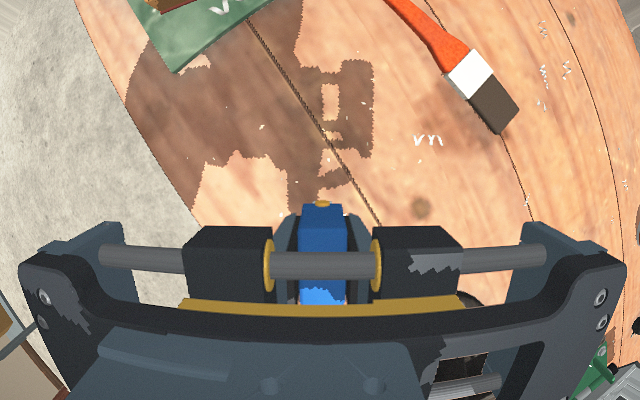

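The stop is firmly held: the blue block sits between the jaws at (321,255) and the brass button shows at (321,203). Next I'll work out where the stop sits in the tool frame, and a better table pose.

```bash
python3 - <<'E'
from h import *
W=viewer.grab_frame('wrist');p0,R0=Pose()
m=cv2.inRange(cv2.cvtColor(W['img'],cv2.COLOR_RGB2HSV),(15,120,90),(35,255,255));
ys,xs=np.nonzero(m[190:215,300:345]);print('button px',xs.min()+300,xs.max()+300,ys.min()+190,ys.max()+190)
def tool(px,z):
    o,d=ray(W,px,True);o=R0.T@(o-p0);d=R0.T@d;return o+d*(z-o[2])/d[2]
mid=(xs.mean()+300)
print('button front-top', tool((mid,ys.min()+190),22).round(1),tool((mid,ys.min()+190),17.5).round(1))
for d in viewer.pinpoint('stop_face',W)[:1]+[]: print('face',d['location'],tool(d['location'],22).round(1))
for d in viewer.pinpoint('stop_foot',W)[:1]: print('foot',d['location'],tool(d['location'],40.5).round(1))
b=cv2.inRange(cv2.cvtColor(W['img'],cv2.COLOR_RGB2HSV),(100,120,30),(125,255,255));ys,xs=np.nonzero(b[195:225,295:352]);print('blue top row',ys.min()+195)
for r in (204,205,206,207): print(r,tool((321,r),-21).round(1)) # block top front edge
S=viewer.grab_frame('scene');T=viewer.grab_frame('top')
# table fit
M={'table_plate':(0,0,0),'slot_end':(0,260,0),'rest_strip':None,'work_end':None,'clamp_stud':None}
E
```

```text
button px 315 328 200 206
button front-top [23.  -0.7 22. ] [24.1 -0.7 17.5]
face [322.7, 199.6] [23.2 -0.1 22. ]
foot [321.9, 201.1] [17.5 -0.5 40.5]
blue top row 204
204 [ 32.1  -1.  -21. ]
205 [ 31.6  -1.  -21. ]
206 [ 31.2  -1.  -21. ]
207 [ 30.7  -1.  -21. ]
```

```bash
python3 - <<'E'
from h import *
plan([([424,361,305],down(57.5),5),([425,120,310],down(35),7),([440,-20,310],down(20),4),([530,-240,270],down(0),8)])
E
```

```text
[0.02,0,-3.66,0,0,0,  0.02,0,-3.66,0,0,0,  0.02,0,-3.66,0,0,0,  0.02,0,-3.66,0,0,0,  0.02,0,-3.66,0,0,0]
[-2.9,1.86,-0.07,0,0,0.056,  -2.79,2.02,-0.07,0,0,0.056,  -2.67,2.17,-0.07,0,0,0.056,  -2.54,2.32,-0.07,0,0,0.056,  -2.41,2.46,-0.07,0,0,0.056]
[-2.27,2.59,-0.07,0,0,0.056,  -2.12,2.71,-0.07,0,0,0.056,  -1.7,3.08,0,0,0,0.065,  -1.5,3.19,0,0,0,0.065,  -1.28,3.28,0,0,0,0.065]
[-1.07,3.35,0,0,0,0.065,  0.12,2.97,0.5,0,0,0.044,  0.25,2.96,0.5,0,0,0.044,  0.37,2.95,0.5,0,0,0.044,  0.5,2.93,0.5,0,0,0.044]
[0.63,2.9,0.5,0,0,0.044,  0.76,2.87,0.5,0,0,0.044,  0.88,2.84,0.5,0,0,0.044,  1,2.8,0.5,0,0,0.044]
```

Call:
step_arm(plan=[0, 0, -3, 0, 0, 0, 0, 0, -4, 0, 0, 0, 0, 0, -4, 0, 0, 0, 0, 0, -4, 0, 0, 0, 0, 0, -3.2, 0, 0, 0])

```text
time_s: 7.2
ee_pos: [423.6, 360.4, 307.6]
ee_rot: [180.0, -0.2, 57.5]
force: [0.2, -0.3, -4.0]
gripper_width: 23.6
gripper_force: 40.0
```

Call:
step_arm(plan=[-2.9, 1.86, -0.07, 0, 0, 0.056, -2.79, 2.02, -0.07, 0, 0, 0.056, -2.67, 2.17, -0.07, 0, 0, 0.056, -2.54, 2.32, -0.07, 0, 0, 0.056, -2.41, 2.46, -0.07, 0, 0, 0.056])

```text
time_s: 7.62
ee_pos: [423.4, 186.5, 307.8]
ee_rot: [180.0, 0.0, 41.3]
force: [0.2, -0.2, -4.0]
gripper_width: 23.7
gripper_force: 40.0
```

Call:
step_arm(plan=[-2.27, 2.59, -0.07, 0, 0, 0.056, -2.12, 2.71, -0.07, 0, 0, 0.056, -1.7, 3.08, 0, 0, 0, 0.065, -1.5, 3.19, 0, 0, 0, 0.065, -1.28, 3.28, 0, 0, 0, 0.065])

```text
time_s: 8.03
ee_pos: [434.9, 12.6, 309.4]
ee_rot: [-180.0, -0.0, 23.7]
force: [0.7, 0.1, -4.8]
gripper_width: 23.9
gripper_force: 40.0
```

Call:
step_arm(plan=[-1.07, 3.35, 0, 0, 0, 0.065, 0.12, 2.97, 0.5, 0, 0, 0.044, 0.25, 2.96, 0.5, 0, 0, 0.044, 0.37, 2.95, 0.5, 0, 0, 0.044, 0.5, 2.93, 0.5, 0, 0, 0.044])

```text
time_s: 8.45
ee_pos: [484.3, -132.2, 289.0]
ee_rot: [-180.0, 0.0, 9.9]
force: [0.1, -0.8, -4.1]
gripper_width: 24.0
gripper_force: 40.0
```

Call:
step_arm(plan=[0.63, 2.9, 0.5, 0, 0, 0.044, 0.76, 2.87, 0.5, 0, 0, 0.044, 0.88, 2.84, 0.5, 0, 0, 0.044, 0.8, 1.5, 0.5, 0, 0, 0.044, 0.2, 1, 0, 0, 0, 0])

```text
time_s: 8.87
ee_pos: [529.2, -239.6, 267.3]
ee_rot: [-179.9, 0.1, -0.2]
force: [0.2, 0.6, -4.4]
gripper_width: 23.9
gripper_force: 40.0
```

Call:
step_arm(plan=[0, 0, 0, 0, 0, 0, 0, 0, 0, 0, 0, 0])

```text
time_s: 9.03
ee_pos: [528.2, -237.4, 269.2]
ee_rot: [-179.9, 0.1, -0.0]
force: [0.2, -0.1, -4.5]
gripper_width: 24.2
gripper_force: 40.0
```

```bash
cat > tab.py <<'E'
from h import *
import sys
s=sensors.state();print(s['time_s'],np.round(s['ee_pos'],1),np.round(s['ee_rot'],1),np.round(s['qpos'],1))
N=['table_plate','slot_end','rest_strip','work_end','clamp_stud']
obs=[]
for v in ['wrist','wrist','scene','top']:
    W=viewer.grab_frame(v)
    if v=='wrist':cv2.imwrite('pics/%s.png'%sys.argv[1],W['img'][:,:,::-1])
    for n in N:
        for d in viewer.pinpoint(n,W)[:2]:
            if d['score']>.5: obs.append((n,v,d['location'],ray(W,d['location'],v=='wrist')))
def model(v):
    a=v[2];L,rs=v[3],v[4]
    Rt=R.from_euler('z',a).as_matrix()@np.array([[0,1,0],[-np.cos(np.pi/6),0,-.5],[-.5,0,np.cos(np.pi/6)]]).copy()
    return Rt,np.array([v[0],v[1],66.]),{'table_plate':(0,0,0),'slot_end':(0,260,0),'rest_strip':(15.4,rs,7),'work_end':(0,L,5),'clamp_stud':(-40,L+42,38)}
def err(v):
    Rt,t,M=model(v);e=[]
    for n,_,_,(o,d) in obs:
        e.append(np.linalg.norm(np.cross(t+Rt@np.array(M[n])-o,d)))
    return np.array(e)
def fun(v):
    Rt,t,M=model(v)
    return np.array([np.linalg.norm(np.cross(t+Rt@np.array(M[n])-o,d)) for n,_,_,(o,d) in obs])
r=least_squares(fun,[478,-238,0,156,60],loss='soft_l1',f_scale=2,x_scale=[1,1,.01,1,1])
print('open end',r.x[:2].round(1),'yaw',np.degrees(r.x[2]).round(2),'work',r.x[3].round(1),'rest',r.x[4].round(1))
for o,e in zip(obs,fun(r.x)): print(o[0],o[1],np.round(o[2],1),round(e,1))
np.save('table.npy',r.x)
E
python3 tab.py e
```

```text
9.0333 [ 528.2 -237.4  269.2] [-1.799e+02  1.000e-01 -0.000e+00] [-25.4  17.5  84.9   0.   77.7  64.7]
open end [ 477.2 -249.7] yaw 4.55 work 150.4 rest 62.4
slot_end wrist [315.2   8.8] 1.5
work_end wrist [326.7  94.4] 2.6
clamp_stud wrist [303.3  50.6] 1.4
rest_strip wrist [342.1 169.9] 1.2
work_end wrist [330.3  95.9] 5.9
clamp_stud wrist [300.6  49.2] 4.8
table_plate scene [349.7 261.3] 1.6
table_plate scene [373.3 195.5] 177.1
slot_end scene [421.5 232.6] 2.9
slot_end scene [392.5 309.7] 235.6
rest_strip scene [371.8 255.1] 4.2
work_end scene [392.6 243.1] 4.1
work_end scene [374.9 188.8] 154.9
clamp_stud scene [401.8 219.9] 0.4
table_plate top [389.5 258.8] 9.3
slot_end top [399.4 181. ] 8.9
rest_strip top [386.3 255.5] 57.5
rest_strip top [394.3 239.2] 4.4
clamp_stud top [387.5 258.4] 203.2
```

View pics/e.png

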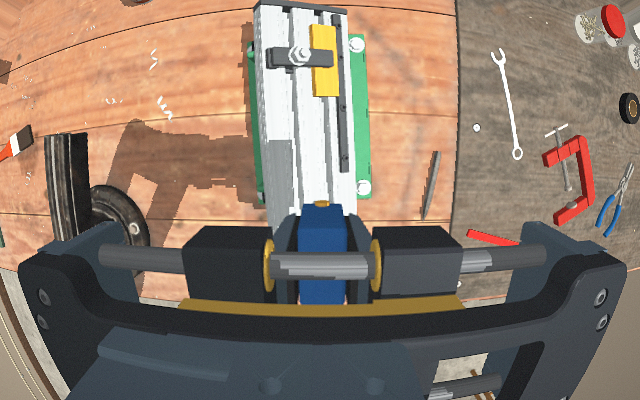

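The wrist view shows the workpiece's near end at about (324,96), the rest strip's near corner at about (343,170) and the clamp stud at (300,52). I'll view a crop to pin down the slot line.

```bash
python3 -c "
import cv2
a=cv2.imread('pics/e.png')[0:210,245:365];cv2.imwrite('pics/f.png',cv2.resize(a,(480,600)[::1] if 0 else (343,600),interpolation=cv2.INTER_CUBIC))"; python3 - <<'E'
import cv2,numpy as np
a=cv2.cvtColor(cv2.imread('pics/e.png'),cv2.COLOR_BGR2GRAY)
for r in range(105,205,8): print(r,' '.join(f'{x}' for x in a[r,280:362:2]))
E
```

```text
105 249 243 249 246 243 252 139 146 157 249 249 233 248 248 246 247 248 252 249 247 245 247 138 158 170 252 247 251 140 63 81 104 106 217 250 247 204 166 166 168 167
113 249 250 249 248 244 249 251 137 160 218 249 246 248 249 247 247 247 249 247 249 246 248 138 156 142 254 249 245 195 59 123 123 118 171 251 247 242 166 168 167 165
121 249 250 249 249 245 249 251 137 157 196 251 249 241 250 248 248 247 249 250 249 234 249 135 149 158 252 249 248 247 67 111 120 116 133 253 249 246 166 173 170 169
129 249 250 251 249 251 246 253 139 147 133 253 250 248 249 249 248 248 249 244 250 247 249 138 151 162 216 250 247 249 72 103 120 118 109 255 248 253 166 173 173 174
137 250 250 251 251 244 247 252 138 152 163 243 250 250 249 249 248 249 250 250 250 249 247 245 149 163 185 251 249 248 89 99 117 116 108 236 249 249 158 175 173 172
145 156 153 156 156 159 138 249 250 143 164 226 251 248 250 250 249 248 249 252 251 250 244 247 147 151 183 252 249 248 149 92 119 120 114 195 250 248 201 173 174 174
153 156 155 154 156 156 144 142 255 140 158 216 252 253 250 251 249 248 248 250 247 251 248 249 149 
[... 372 characters left out ...]
 115 252 248 255 168 172 172
177 152 157 154 159 156 156 105 252 250 152 161 190 252 247 250 250 249 248 249 249 250 253 249 175 153 152 173 253 247 246 247 249 249 249 247 249 247 251 161 171 171
185 155 162 156 153 156 158 144 251 252 160 157 201 252 252 251 251 249 249 249 250 252 250 235 254 146 155 161 254 251 241 248 249 248 249 247 248 246 248 228 153 253
193 157 157 155 153 157 157 154 240 253 160 155 154 254 251 247 251 249 248 249 249 248 250 249 252 192 156 162 251 250 244 248 249 247 249 247 248 247 250 213 242 254
201 152 155 157 154 158 155 153 237 250 255 147 161 255 252 252 252 247 139 124 122 118 119 124 121 125 149 159 235 251 250 249 249 247 249 247 248 247 248 241 180 185
```

View pics/f.png

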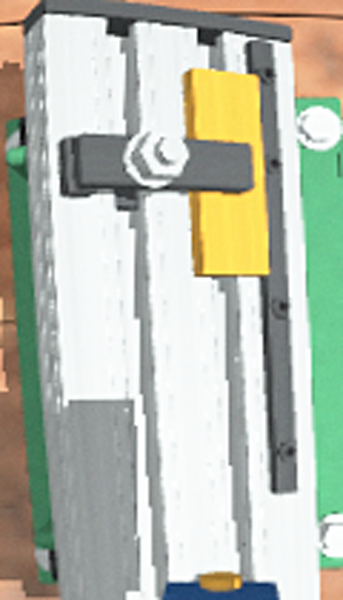

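```bash
cat > edge.py <<'E'
from h import *
import sys
W=viewer.grab_frame('wrist');p0,R0=Pose()
img=cv2.GaussianBlur(cv2.cvtColor(W['img'],cv2.COLOR_RGB2GRAY),(1,5),0).astype(float)
def cross(r,a,b,th,fall):
    v=img[r,a:b]
    for i in range(len(v)-1):
        if (fall and v[i]>=th>v[i+1]) or (not fall and v[i]<=th<v[i+1]): return a+i+(v[i]-th)/(v[i]-v[i+1])
F=[]
for r in range(104,198,3):
    for (x,z,a,b,th,f) in [(-6.5,0,314,333,205,True),(-46.5,0,291,302,205,True),(15.4,0,332,344,160,True),(40,0,346,360,212,True)]:
        if x==15.4 and r>164: continue
        c=cross(r,a,b,th,f)
        if c is not None: F.append((x,z,c,r,ray(W,(c+.0,r),True)))
def Rt(a): return R.from_euler('z',a).as_matrix()@np.array([[0,1,0],[-np.sqrt(.75),0,-.5],[-.5,0,np.sqrt(.75)]])
def fun(v):
    A=Rt(v[1]);e=[]
    for x,z,c,r,(o,d) in F:
        # intersect with the face plane, compare x
        q=A.T@(o-np.array([478,v[0],66]));w=A.T@d
        p=q+w*(z-q[2])/w[2];e.append(p[0]-x)
    return np.array(e)
r=least_squares(fun,[-240,0.],loss='soft_l1',x_scale=[1,.01])
e=fun(r.x);print('y at x=478',r.x[0].round(1),'yaw',np.degrees(r.x[1]).round(2),'n',len(F))
for x in (-46.5,-6.5,15.4,40): print(x,e[[f[0]==x for f in F]].round(1).tolist())
A=Rt(r.x[1])
def onface(px,z):
    o,d=ray(W,px,True);q=A.T@(o-np.array([478,r.x[0],66]));w=A.T@d;return q+w*(z-q[2])/w[2]
print('work bottom edge',onface((324,96),0).round(1),'top',onface((324,95),10).round(1));print('strip',onface((342,172),7).round(1))
print('stud',onface((303,52),38).round(1),'end plate',onface((315,12.5),0).round(1))
E
python3 edge.py
```

```text
y at x=478 -250.7 yaw 4.0 n 115
-46.5 [4.4, 4.2, 5.0, 4.7, 4.4, 4.1, 3.9, 4.6, 4.5, 4.2, 3.9, 3.6, 3.3, 4.2, 4.0, 3.7, 4.4, 4.3, 4.0, 3.7, 3.4, 3.1, 2.8, 2.6, 3.4, 3.2, 4.1, 3.8, 3.5, 3.1, 2.8]
-6.5 [3.0, 2.8, 2.5, 2.2, 2.0, 1.7, 1.4, 1.2, 0.9, 0.7, 1.8, 1.6, 1.3, 1.0, 0.9, 1.9, 1.7, 1.4, 1.1, 0.8, 2.1, 1.9, 1.6, 1.4, 1.1, 0.8, 0.6, 0.3, 0.0, -0.2, 0.3, 1.2]
15.4 [-1.3, -1.5, -1.5, -1.7, -2.0, -2.2, -2.3, -2.1, -2.1, -2.1, -2.3, -2.4, -2.6, -2.8, -3.0, -3.2, -3.5, -3.1, -2.6, -2.5, -2.6]
40 [-2.5, -2.6, -2.6, -2.7, -2.8, -3.3, -3.4, -3.4, -3.2, -3.2, -3.2, -2.8, -3.0, -3.1, -3.3, -3.5, -3.8, -4.1, -4.3, -4.5, -4.2, -4.1, -4.1, -3.6, -3.7, -3.8, -4.0, -2.2, -2.0, -4.7, -4.8]
work bottom edge [-1.000e-01  1.504e+02  0.000e+00] top [ -6.  150.5  10. ]
strip [13.1 60.3  7. ]
stud [-42.9 191.8  38. ] end plate [ -3.9 252.8   0. ]
```

```bash
cat >> h.py <<'E'
O=np.array([478,-250.7,66.]);YAW=np.radians(4.2)
def TR(a=None): return R.from_euler('z',YAW if a is None else a).as_matrix()@np.array([[0,1,0],[-np.sqrt(.75),0,-.5],[-.5,0,np.sqrt(.75)]])
def T2W(t): return O+TR()@np.array(t,float)
def W2T(p): return TR().T@(np.array(p)-O)
def RTOOL():
    A=TR();return np.c_[A[:,1],A[:,0],-A[:,2]]
E
python3 - <<'E'
from h import *
print(W2T(Pose()[0]))
plan([(T2W([0,-55,120]),RTOOL(),6),(T2W([0,-55,60]),RTOOL(),3)])
E
```

```text
[-109.55134965   51.53153253  171.62138298]
[-1.69,1.28,1.66,0.087,-0.003,-0.012,  -1.7,1.4,1.55,0.087,-0.003,-0.012,  -1.71,1.51,1.43,0.087,-0.003,-0.012,  -1.72,1.61,1.29,0.087,-0.003,-0.012,  -1.74,1.69,1.16,0.087,-0.003,-0.012]
[-1.76,1.77,1.01,0.087,-0.003,-0.012,  0,0,2,0,0,0,  0,0,2,0,0,0,  0,0,2,0,0,0]
```

Call:
step_arm(plan=[-1.69, 1.28, 1.66, 0.087, -0.003, -0.012, -1.7, 1.4, 1.55, 0.087, -0.003, -0.012, -1.71, 1.51, 1.43, 0.087, -0.003, -0.012, -1.72, 1.61, 1.29, 0.087, -0.003, -0.012, -1.74, 1.69, 1.16, 0.087, -0.003, -0.012])

```text
time_s: 10.7
ee_pos: [443.9, -303.1, 186.4]
ee_rot: [-155.0, -0.1, 3.5]
force: [-0.1, -1.1, -5.3]
gripper_width: 23.8
gripper_force: 40.0
```

Call:
step_arm(plan=[-1.76, 1.77, 1.01, 0.087, -0.003, -0.012, 0, 0, 2, 0, 0, 0, 0, 0, 2, 0, 0, 0, 0, 0, 1.5, 0, 0, 0, 0, 0, 0.5, 0, 0, 0])

```text
time_s: 11.12
ee_pos: [424.4, -284.2, 115.8]
ee_rot: [-150.0, 0.1, 4.1]
force: [-0.6, 1.2, -3.2]
gripper_width: 23.6
gripper_force: 40.0
```

Call:
step_arm(plan=[0, 0, 0, 0, 0, 0, 0, 0, 0, 0, 0, 0])

```text
time_s: 11.28
ee_pos: [426.0, -285.6, 118.4]
ee_rot: [-150.2, -0.1, 4.2]
force: [-0.2, -2.0, -3.6]
gripper_width: 23.7
gripper_force: 40.0
```

```bash
python3 - <<'E'
from h import *
s=sensors.state();print(s['time_s'],np.round(s['ee_pos'],1),W2T(s['ee_pos']).round(1),go(T2W([0,-55,60]),RTOOL()),np.round(s['qpos'],1))
W=viewer.grab_frame('wrist');cv2.imwrite('pics/g.png',W['img'][:,:,::-1])
for n in ['table_plate','rest_strip','stop_face','stop_foot','work_end','slot_end']:
    print(n,[(np.round(d['location'],1).tolist(),round(d['score'],2)) for d in viewer.pinpoint(n,W)[:2]])
E
```

```text
11.2833 [ 426.  -285.6  118.4] [  0.6 -54.4  60.8] (array([-0.06, -0.06,  0.08]), array([ 0.004, -0.002,  0.001])) [-46.6  29.8  94.7  18.7  80.   31.9]
table_plate [([314.3, 146.5], 0.93)]
rest_strip [([340.0, 56.1], 0.58)]
stop_face [([321.0, 201.0], 0.73)]
stop_foot [([320.2, 201.5], 0.57), ([233.6, 199.4], 0.21)]
work_end [([230.3, 200.1], 0.56)]
slot_end []
```

View pics/g.png

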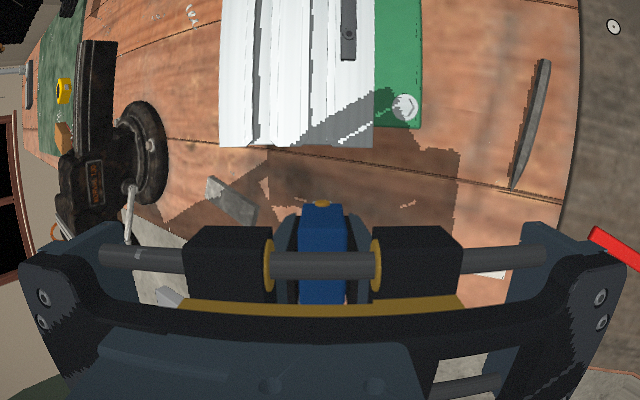

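The wrist view shows the table's open end along row 147, with the lower slot meeting it at about (314,147). That is slightly left of the stop's plane at column 321. I'll measure it.

```bash
python3 - <<'E'
from h import *
W=viewer.grab_frame('wrist')
g=cv2.cvtColor(W['img'],cv2.COLOR_RGB2GRAY)
def T(px,z=0):
    o,d=ray(W,px,True);q=W2T(o);w=TR().T@d;return (q+w*(z-q[2])/w[2]).round(1)
for r in (10,40,80,110,130,140,144): print(r,' '.join(map(str,g[r,296:334])))
print('col',' '.join(map(str,g[138:156,350])),'|',' '.join(map(str,g[138:156,285])))
for c,r in [(314.3,146.5),(220,147),(374,147),(374,100),(374,40),(341,56),(355,60),(341,20),(321,201)]: print((c,r),T((c,r)),T((c,r),7))
E
```

```text
10 235 237 237 236 236 238 208 235 242 240 240 238 240 224 153 101 146 230 223 219 218 217 219 217 216 216 218 214 218 219 218 208 192 247 239 239 238 235
40 242 242 242 241 240 223 238 246 246 243 244 244 247 191 129 106 207 232 229 227 226 225 226 225 223 223 223 223 223 225 225 225 217 243 244 243 241 240
80 246 245 246 246 232 242 250 248 248 248 248 251 209 105 122 116 117 232 237 234 237 234 234 230 230 228 231 231 232 235 236 177 243 248 247 246 244 244
110 247 248 247 244 229 253 251 249 248 249 250 255 156 113 120 118 149 244 240 238 237 236 235 234 234 234 235 238 238 237 224 250 250 248 246 246 245 245
130 249 248 248 247 249 253 251 250 252 228 104 113 86 117 122 123 120 122 123 123 123 123 121 118 116 122 117 122 122 123 120 124 126 126 127 122 126 127
140 252 232 228 179 113 118 120 129 122 121 113 115 120 121 123 121 121 120 122 124 121 124 119 115 117 121 118 120 121 125 125 123 125 123 123 125 123 121
144 121 120 124 120 117 115 105 84 85 85 86 84 79 80 83 80 84 87 86 83 85 87 87 83 80 81 80 81 80 84 83 84 79 85 82 59 124 124
col 173 114 122 124 122 124 118 127 105 78 80 77 76 79 82 81 78 82 | 248 248 248 248 248 248 255 226 106 60 66 65 18 62 82 84 88 94
(314.3, 146.5) [-4.9 -3.3  0. ] [-4.7 -2.8  7. ]
(220, 147) [-73.3  -2.4   0. ] [-70.9  -1.9   7. ]
(374, 147) [37.2 -3.3  0. ] [36.  -2.8  7. ]
(374, 100) [36.7 30.   0. ] [35.5 29.4  7. ]
(374, 40) [36.9 73.8  0. ] [35.7 71.9  7. ]
(341, 56) [13.6 61.   0. ] [13.1 59.4  7. ]
(355, 60) [23.3 58.3  0. ] [22.6 56.8  7. ]
(341, 20) [13.7 88.2  0. ] [13.3 85.8  7. ]
(321, 201) [ -0.2 -42.6   0. ] [ -0.2 -40.8   7. ]
```

```bash
sed -i 's/^O=.*/O=np.array([475.1,-247.9,66.]);YAW=np.radians(4.0)/' h.py; python3 - <<'E'
from h import *
print(W2T(Pose()[0]).round(1))
plan([(T2W([0,-40,27.5]),RTOOL(),4)])
E
```

```text
[  3.  -52.1  61.9]
[0.3,-0.08,0.86,0.001,0,0.001,  0.3,-0.08,0.86,0.001,0,0.001,  0.3,-0.08,0.86,0.001,0,0.001,  0.3,-0.08,0.86,0.001,0,0.001]
```

Call:
step_arm(plan=[0.3, -0.08, 0.9, 0.001, 0, 0.001, 0.3, -0.08, 1.1, 0.001, 0, 0.001, 0.3, -0.08, 0.9, 0.001, 0, 0.001, 0.3, -0.08, 0.54, 0.001, 0, 0.001, 0, 0, 0, 0, 0, 0])

```text
time_s: 12.1
ee_pos: [435.8, -262.3, 88.2]
ee_rot: [-149.7, 0.2, 4.0]
force: [-1.0, 0.2, -4.2]
gripper_width: 24.0
gripper_force: 40.0
```

Call:
step_arm(plan=[0, 0, 0, 0, 0, 0, 0, 0, 0, 0, 0, 0, 0, 0, 0, 0, 0, 0])

```text
time_s: 12.35
ee_pos: [436.1, -264.3, 89.9]
ee_rot: [-149.9, 0.0, 3.9]
force: [0.3, -0.6, -4.3]
gripper_width: 23.8
gripper_force: 40.0
```

```bash
cat > q.py <<'E'
from h import *
s=sensors.state();A=TR();W=viewer.grab_frame('wrist');g=cv2.cvtColor(W['img'],cv2.COLOR_RGB2GRAY)
print(s['time_s'],'T',W2T(s['ee_pos']).round(1),'rotdev',R.from_matrix(RTOOL().T@rot(s['ee_rot'])).as_rotvec().round(4),'F',(A.T@np.array(s['force'])).round(1),s['gripper_force'])
def T(px,z=0):
    o,d=ray(W,px,True);q=W2T(o);w=TR().T@d;return (q+w*(z-q[2])/w[2]).round(1)
E
cat > q2.py <<'E'
from q import *
for n in ['table_plate','rest_strip','stop_face','work_end','clamp_stud']:
    print(n,[(np.round(d['location'],1).tolist(),round(d['score'],2),T(d['location'],{'rest_strip':7,'work_end':5,'stop_face':5,'clamp_stud':38}.get(n,0)).tolist()) for d in viewer.pinpoint(n,W)[:2]])
for r in (20,60,100,130,150,160): print(r,' '.join(map(str,g[r,296:340])))
E
python3 q2.py
```

```text
12.35 T [ -0.1 -40.   27.5] rotdev [0.002  0.0004 0.0012] F [ 2.7  0.2 -3.5] 39.999234080314636
table_plate [([318.5, 168.6], 0.71, [-2.1, 0.6, 0.0])]
rest_strip []
stop_face [([346.7, 63.5], 0.28, [14.1, 62.7, 5.0])]
work_end []
clamp_stud [([321.1, 246.6], 0.46, [-0.4, -33.6, 38.0])]
20 235 236 236 236 235 237 241 231 241 240 241 240 240 239 239 236 201 98 117 111 112 226 221 217 216 218 219 217 214 215 215 215 213 216 215 217 218 176 230 242 238 239 237 235
60 242 241 243 240 242 240 184 247 247 245 246 244 244 244 246 190 123 104 200 232 227 227 227 226 226 224 224 223 222 223 222 222 224 224 223 225 219 214 250 245 244 243 242 240
100 244 245 244 245 245 227 247 251 248 248 247 247 247 248 234 171 105 121 110 215 236 231 231 232 231 229 229 227 226 227 229 229 229 229 231 231 232 191 242 247 246 245 243 243
130 247 245 246 244 245 246 252 250 250 252 254 255 255 175 104 109 124 121 119 119 120 119 122 123 119 121 117 119 116 116 119 120 119 120 120 121 103 118 127 125 124 124 122 121
150 117 122 116 120 116 125 137 125 124 123 121 123 120 122 106 112 124 123 120 117 118 120 124 122 120 122 121 118 115 122 116 120 120 119 122 121 116 112 218 254 249 247 246 246
160 118 118 119 118 120 121 122 123 121 123 121 120 123 124 111 116 121 123 119 119 118 122 121 124 121 120 117 116 118 115 117 122 121 122 121 123 124 122 122 124 122 120 123 122
```

Call:
step_arm(plan=[0.5, 0, 0, 0, 0, 0, 0.8, 0, 0, 0, 0, 0, 0.8, 0, 0, 0, 0, 0, 0.6, 0, 0, 0, 0, 0, 0.3, 0, 0, 0, 0, 0])

```text
time_s: 13.07
ee_pos: [467.2, -261.8, 89.5]
ee_rot: [-149.9, 0.0, 4.0]
force: [0.4, -0.1, -3.8]
gripper_width: 23.8
gripper_force: 40.0
```

```bash
python3 q.py
```

```text
13.0667 T [-0.2 -8.8 27. ] rotdev [0.0023 0.0002 0.0004] F [ 2.   0.4 -3.2] 39.999205470085144
```

Call:
step_arm(plan=[0.4, 0, 0, 0, 0, 0, 0.5, 0, 0, 0, 0, 0, 0.5, 0, 0, 0, 0, 0, 0.4, 0, 0, 0, 0, 0, 0.2, 0, 0, 0, 0, 0])

```text
time_s: 13.53
ee_pos: [486.5, -260.5, 89.6]
ee_rot: [-149.9, 0.0, 3.9]
force: [-0.5, -0.1, -4.2]
gripper_width: 23.6
gripper_force: 40.0
```

```bash
python3 q2.py|cut -c1-250
```

```text
13.5333 T [-0.2 10.4 27.1] rotdev [0.0025 0.0002 0.0011] F [ 2.2 -0.5 -3.6] 39.999146461486816
table_plate []
rest_strip [([350.8, 149.9], 0.92, [16.3, 63.1, 7.0])]
stop_face [([322.2, 199.8], 0.91, [0.0, 33.2, 5.0])]
work_end [([327.3, 0.8], 0.43, [3.0, 152.5, 5.0])]
clamp_stud []
20 229 232 233 233 235 234 233 237 212 235 236 236 235 235 235 233 236 226 110 140 240 231 230 227 227 225 225 226 227 226 227 224 222 224 225 226 226 228 172 226 245 236 236 236
60 238 239 240 239 237 238 239 223 240 242 242 241 240 239 239 241 209 145 124 127 179 240 234 232 230 229 229 231 231 230 230 228 228 231 230 231 231 228 205 222 241 241 241 241
100 241 241 242 241 240 241 236 240 245 245 244 244 243 244 244 239 195 134 135 130 209 243 237 237 236 234 236 233 233 232 231 231 233 232 234 236 236 236 205 231 245 244 244 244
130 243 243 243 242 242 241 241 247 246 245 246 245 245 244 247 232 165 134 137 137 133 130 132 133 134 135 130 132 131 131 131 130 132 127 132 134 134 116 124 136 139 135 138 137
150 135 134 138 132 133 134 137 135 140 140 139 135 137 139 136 124 118 139 137 135 134 136 132 137 132 132 133 131 133 131 131 130 133 134 131 134 132 132 136 140 139 136 129 228
160 133 137 133 132 132 133 132 135 141 137 139 137 140 139 139 122 116 138 136 134 136 135 133 136 133 133 134 132 130 132 131 134 133 133 134 132 134 139 141 140 139 138 138 141
```

Call:
step_arm(plan=[0.5, 0, 0, 0, 0, 0.004, 1, 0.01, 0, 0, 0, 0.003, 1.2, 0.01, 0, 0, 0, 0, 1, 0, 0, 0, 0, 0, 0.6, 0, 0, 0, 0, 0])

```text
time_s: 14.25
ee_pos: [530.6, -258.0, 89.4]
ee_rot: [-149.9, 0.2, 3.6]
force: [-2.0, -1.8, -2.0]
gripper_width: 23.7
gripper_force: 40.0
```

```bash
python3 q2.py|cut -c1-220
```

```text
14.25 T [ 0.4 54.7 27.2] rotdev [0.0019 0.0003 0.0071] F [ 2.4 -2.1 -0.9] 39.99975800514221
table_plate []
rest_strip [([344.5, 222.8], 0.71, [14.1, 63.6, 7.0])]
stop_face [([320.7, 205.2], 0.8, [-0.2, 74.1, 5.0])]
work_end [([323.1, 71.0], 0.78, [1.7, 152.8, 5.0]), ([318.6, 202.4], 0.55, [-1.4, 75.8, 5.0])]
clamp_stud []
20 230 219 221 218 216 218 218 218 218 218 219 218 218 218 218 218 218 218 219 222 220 220 219 218 217 217 217 218 217 216 214 216 213 216 216 215 214 215 218 218 220 218 217 217
60 224 225 224 225 223 224 223 225 225 224 226 224 225 225 224 224 224 226 227 228 228 226 227 224 223 223 224 224 222 224 223 224 223 223 224 222 223 222 224 227 225 224 224 223
100 239 239 240 238 238 239 242 242 241 241 241 241 239 239 245 241 119 140 137 131 205 239 235 233 233 234 234 235 234 232 232 233 233 232 234 235 234 184 236 243 241 239 240 240
130 243 242 241 239 243 243 235 242 244 243 243 243 243 244 245 213 119 141 139 141 137 137 134 129 136 134 132 135 132 133 134 129 135 134 131 136 132 142 147 144 144 141 144 139
150 140 140 137 142 144 141 135 142 146 143 138 140 141 138 138 125 122 143 139 139 136 138 135 134 138 136 136 135 132 132 134 133 136 136 137 135 133 148 149 142 145 143 144 140
160 143 138 145 137 139 141 136 146 145 142 146 141 141 142 141 125 122 142 140 141 140 135 137 135 134 135 135 136 133 135 133 134 135 139 131 134 131 138 146 141 141 145 144 142
```

Call:
step_arm(plan=[0.6, 0, 0, 0, 0, 0, 1.2, 0, 0, 0, 0, 0, 1.4, 0, 0, 0, 0, 0, 1.2, 0, 0, 0, 0, 0, 0.8, 0, 0, 0, 0, 0])

```text
time_s: 14.97
ee_pos: [580.9, -255.0, 89.5]
ee_rot: [-149.9, 0.3, 3.6]
force: [-2.9, -3.5, 1.1]
gripper_width: 24.3
gripper_force: 40.0
```

Call:
step_arm(plan=[0.4, 0, 0, 0, 0, 0, 0.2, 0, 0, 0, 0, 0, 0, 0, 0, 0, 0, 0])

```text
time_s: 15.22
ee_pos: [586.4, -254.7, 89.4]
ee_rot: [-149.9, 0.3, 3.6]
force: [-2.1, -3.8, 1.5]
gripper_width: 24.0
gripper_force: 40.0
```

```bash
cat > q3.py <<'E'
from q import *
h=cv2.inRange(cv2.cvtColor(W['img'],cv2.COLOR_RGB2HSV),(15,110,60),(35,255,255))
for c in (312,317,322,327,332): print(c,''.join('#' if x else '.' for x in h[130:215,c]))
for n in ['work_end','stop_face']: print(n,[(np.round(d['location'],1).tolist(),round(d['score'],2),T(d['location'],5).tolist()) for d in viewer.pinpoint(n,W)[:2]])
print(T((322,190),0),T((322,190),5),T((322,180),0),T((322,200),5))
E
python3 q3.py
```

```text
15.2167 T [  0.9 110.5  27.6] rotdev [ 0.0022 -0.0004  0.0083] F [ 2.4 -2.3  3.1] 40.000609159469604
312 #######################################..............................................
317 #######################################................................#####.........
322 #######################################...............................#######........
327 #######################################................................#####.........
332 #######################################..............................................
work_end [([324.1, 169.4], 0.68, [2.5, 151.4, 5.0])]
stop_face [([321.3, 200.6], 0.81, [0.8, 132.6, 5.0]), ([323.8, 169.9], 0.41, [2.4, 151.1, 5.0])]
[  1.2 138.    0. ] [  1.2 139.1   5. ] [  1.3 144.2   0. ] [  1.2 133.    5. ]
```

```bash
python3 - <<'E'
from q import *
print(T((322,168.5),10),T((322,199.7),0.5),T((322,203),5))
E
```

```text
15.3667 T [  0.9 110.5  27.6] rotdev [0.0022 0.0004 0.0086] F [ 1.4 -1.9  3.5] 40.00077545642853
[  1.3 152.7  10. ] [  1.2 132.    0.5] [  1.2 131.1   5. ]
```

Call:
step_arm(plan=[0.3, 0, 0, 0, 0, 0, 0.5, 0, 0, 0, 0, 0, 0.4, 0, 0, 0, 0, 0, 0.2, 0, 0, 0, 0, 0, 0.1, 0, 0, 0, 0, 0])

```text
time_s: 15.83
ee_pos: [600.7, -253.8, 89.5]
ee_rot: [-149.9, 0.3, 3.6]
force: [-5.5, -5.8, 3.4]
gripper_width: 23.8
gripper_force: 40.0
```

```bash
python3 q3.py; python3 -c "
from q import *
print(T((322,190),10),T((322,195),10),T((322,200),.5))"
```

```text
15.8333 T [  1.  124.8  27.7] rotdev [ 0.0025 -0.0019  0.0085] F [ 3.  -5.9  5.6] 40.00111162662506
312 ........#######################################################......................
317 ........#######################################################........#####.........
322 ........#######################################################.......#######........
327 ........#######################################################........#####.........
332 ###############################################################......................
work_end [([323.5, 189.9], 0.55, [2.2, 153.4, 5.0])]
stop_face [([320.2, 199.7], 0.65, [0.2, 147.4, 5.0])]
[  1.3 152.2   0. ] [  1.3 153.4   5. ] [  1.3 158.4   0. ] [  1.2 147.3   5. ]
15.9833 T [  1.  124.9  27.7] rotdev [ 0.0025 -0.0013  0.0086] F [ 2.7 -3.9  4.7] 40.00094711780548
[  1.3 154.6  10. ] [  1.3 151.6  10. ] [  1.2 146.2   0.5]
```

Call:
step_arm(plan=[0.15, 0, -0.03, 0, 0, 0, 0.15, 0, -0.02, 0, 0, 0, 0.1, 0, 0, 0, 0, 0, 0, 0, 0, 0, 0, 0])

```text
time_s: 16.37
ee_pos: [605.3, -253.5, 89.6]
ee_rot: [-149.8, 0.3, 3.6]
force: [-3.3, -3.7, 1.9]
gripper_width: 24.0
gripper_force: 40.0
```

Call:
step_arm(plan=[0.05, 0, 0, 0, 0, 0, 0.05, 0, 0, 0, 0, 0])

```text
time_s: 16.53
ee_pos: [606.1, -253.4, 89.5]
ee_rot: [-149.8, 0.3, 3.6]
force: [-3.5, -3.7, 2.1]
gripper_width: 23.8
gripper_force: 40.0
```

```bash
python3 q3.py
```

```text
16.5333 T [  0.9 130.3  27.7] rotdev [ 0.0028 -0.0012  0.0086] F [ 2.  -3.7  3.5] 40.00069320201874
312 .................#######################################################.............
317 .................###########################################################.........
322 .................############################################################........
327 .................###########################################################.........
332 ########################################################################.............
work_end [([323.3, 200.5], 0.77, [2.0, 152.4, 5.0])]
stop_face [([321.7, 201.4], 0.72, [1.0, 151.8, 5.0])]
[  1.2 157.7   0. ] [  1.2 158.8   5. ] [  1.3 163.8   0. ] [  1.2 152.7   5. ]
```

Call:
step_arm(plan=[0.04, 0, 0, 0, 0, 0, 0, 0, 0, 0, 0, 0])

```text
time_s: 16.85
ee_pos: [606.5, -253.4, 89.5]
ee_rot: [-149.8, 0.3, 3.6]
force: [-4.2, -3.4, 3.1]
gripper_width: 23.9
gripper_force: 40.0
```

Call:
step_arm(plan=[0.04, 0, 0, 0, 0, 0, 0, 0, 0, 0, 0, 0])

```text
time_s: 17.02
ee_pos: [606.7, -253.4, 89.5]
ee_rot: [-149.8, 0.3, 3.6]
force: [-4.8, -4.3, 1.6]
gripper_width: 23.9
gripper_force: 40.0
```

Call:
step_arm(plan=[0.04, 0, 0, 0, 0, 0, 0, 0, 0, 0, 0, 0])

```text
time_s: 17.18
ee_pos: [606.8, -253.4, 89.6]
ee_rot: [-149.8, 0.4, 3.6]
force: [-4.6, -4.2, 2.1]
gripper_width: 23.8
gripper_force: 40.0
```

Call:
step_arm(plan=[0.04, 0, 0, 0, 0, 0, 0, 0, 0, 0, 0, 0])

```text
time_s: 17.35
ee_pos: [606.8, -253.4, 89.6]
ee_rot: [-149.8, 0.4, 3.7]
force: [-5.4, -4.1, 2.7]
gripper_width: 23.9
gripper_force: 40.0
```

Call:
step_arm(plan=[0.04, 0, 0, 0, 0, 0, 0, 0, 0, 0, 0, 0])

```text
time_s: 17.52
ee_pos: [606.9, -253.4, 89.6]
ee_rot: [-149.8, 0.4, 3.7]
force: [-6.3, -5.1, 4.1]
gripper_width: 23.7
gripper_force: 40.0
```

```bash
python3 q3.py
```

```text
17.5167 T [  0.9 131.   27.8] rotdev [ 0.0032 -0.0038  0.0088] F [ 2.  -6.7  5.9] 40.001041889190674
312 ...................######################################################............
317 ...................#########################################################.........
322 ...................##########################################################........
327 ...................#########################################################.........
332 #########################################################################............
work_end [([324.7, 198.0], 0.89, [2.8, 154.6, 5.0])]
stop_face [([321.0, 202.0], 0.97, [0.6, 152.2, 5.0])]
[  1.2 158.4   0. ] [  1.2 159.5   5. ] [  1.3 164.6   0. ] [  1.2 153.4   5. ]
```

Call:
step_arm(plan=[0.05, 0, 0, 0, 0, 0, 0.05, 0, 0, 0, 0, 0, 0, 0, 0, 0, 0, 0])

```text
time_s: 17.92
ee_pos: [606.9, -253.4, 89.6]
ee_rot: [-149.8, 0.6, 3.7]
force: [-9.3, -4.8, 4.7]
gripper_width: 23.5
gripper_force: 40.0
```

```bash
python3 q.py
```

```text
17.9167 T [  0.9 131.1  27.8] rotdev [ 0.0035 -0.0059  0.009 ] F [ 1.2 -9.7  6.2] 40.00135660171509
```

Call:
step_arm(plan=[-0.1, 0, 0, 0, 0, 0, 0, 0, 0, 0, 0, 0])

```text
time_s: 18.13
ee_pos: [606.8, -253.4, 89.6]
ee_rot: [-149.8, 0.4, 3.7]
force: [-6.5, -5.0, 3.2]
gripper_width: 24.2
gripper_force: 40.0
```

Call:
step_arm(plan=[0, 0, 0, 0, 0, 0, 0, 0, 0, 0, 0, 0, 0, 0, 0, 0, 0, 0, 0, 0, 0, 0, 0, 0, 0, 0, 0, 0, 0, 0], hand=5)

```text
time_s: 18.55
ee_pos: [608.9, -252.7, 89.4]
ee_rot: [-149.8, 0.2, 3.6]
force: [0.2, 0.0, 0.3]
gripper_width: 50.0
gripper_force: 0.0
```

Call:
step_arm(plan=[0, 0, -0.5, 0, 0, 0, 0, 0, -1, 0, 0, 0, 0, 0, -2, 0, 0, 0, 0, 0, -2.5, 0, 0, 0, 0, 0, -2.2, 0, 0, 0])

```text
time_s: 18.97
ee_pos: [611.7, -295.2, 162.2]
ee_rot: [-149.9, 0.2, 3.6]
force: [0.3, -0.4, 0.6]
gripper_width: 49.9
gripper_force: 0.0
```

```bash
python3 q.py; python3 - <<'E'
from h import *
W=viewer.grab_frame('wrist');cv2.imwrite('pics/k.png',W['img'][:,:,::-1])
p0,R0=Pose()
def T(px,z=0):
    o,d=ray(W,px,True);q=W2T(o);w=TR().T@d;return (q+w*(z-q[2])/w[2]).round(1)
for n,z in [('work_end',5),('stop_face',5),('stop_grip',32),('end_stop',-15.5),('lever_pad',60)]: print(n,[(np.round(d['location'],1).tolist(),round(d['score'],2),T(d['location'],z).tolist()) for d in viewer.pinpoint(n,W)[:2]])
E
```

```text
18.9667 T [  1.  132.9 111.7] rotdev [0.002  0.0007 0.008 ] F [0.1 0.3 0.7] 0.0
work_end [([322.2, 180.3], 0.92, [2.6, 152.7, 5.0])]
stop_face [([320.9, 182.5], 0.65, [1.4, 150.8, 5.0]), ([321.4, 214.4], 0.6, [1.7, 121.5, 5.0])]
stop_grip [([322.0, 215.7], 0.69, [2.2, 128.4, 32.0])]
end_stop [([321.4, 215.3], 0.65, [1.7, 114.5, -15.5]), ([268.1, 130.8], 0.52, [-47.6, 196.6, -15.5])]
lever_pad [([322.8, 215.5], 0.53, [2.7, 137.0, 60.0])]
```

View pics/k.png

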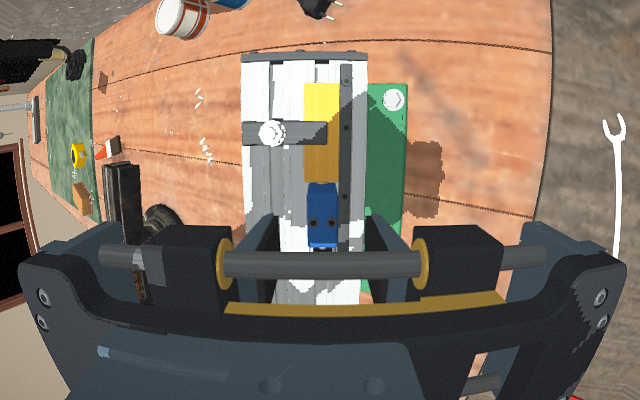

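The stop sits in the slot with its block at (321,215), butting against the brass piece at row 182. The lever comes next.

Call:
step_arm(plan=[-0.5, 0.6, 0, 0, 0, 0, -1.1, 1.4, 0, 0, 0, 0, -1.2, 1.6, 0, 0, 0, 0, -1.0, 1.4, 0, 0, 0, 0, -0.5, 0.6, 0, 0, 0, 0], hand=0, newtons=20)

```text
time_s: 19.73
ee_pos: [569.0, -347.5, 130.2]
ee_rot: [-149.8, 0.4, 3.5]
force: [0.2, -1.2, -1.6]
gripper_width: 19.8
gripper_force: 0.0
```

Call:
step_arm(plan=[0, 0, 0.5, 0, 0, 0, 0, 0, 0.8, 0, 0, 0, 0, 0, 0.5, 0, 0, 0, 0, 0, 0, 0, 0, 0, 0, 0, 0, 0, 0, 0])

```text
time_s: 20.15
ee_pos: [571.2, -335.2, 116.7]
ee_rot: [-149.8, 0.3, 3.7]
force: [-1.1, 0.0, -0.6]
gripper_width: 0.6
gripper_force: 0.0
```

```bash
python3 q.py; python3 - <<'E'
from h import *
for v in ('scene','top'):
    W=viewer.grab_frame(v)
    for n in ('lever_pad','stop_grip','work_end'):
        for d in viewer.pinpoint(n,W)[:1]:
            o,dd=ray(W,d['location']);q=W2T(o);w=TR().T@dd;z={'lever_pad':60,'stop_grip':32,'work_end':5}[n];print(v,n,np.round(d['location'],1),round(d['score'],2),(q+w*(z-q[2])/w[2]).round(1))
E
```

```text
20.15 T [55.9 89.7 90.8] rotdev [ 0.0032 -0.001   0.0073] F [ 0.2 -1.1 -0.5] 0.0
scene lever_pad [394.8 255.2] 0.43 [52.  88.1 60. ]
scene stop_grip [393.9 241. ] 0.72 [  6.9 133.5  32. ]
top lever_pad [414.3 236.1] 0.45 [48.7 82.1 60. ]
top stop_grip [397.8 218.4] 0.66 [ -6.4 127.6  32. ]
top work_end [395.1 212.3] 0.67 [ -2.5 155.4   5. ]
```

Call:
step_arm(plan=[0, 0, 0.4, 0, 0, 0, 0, 0, 0.5, 0, 0, 0, 0, 0, 0.5, 0, 0, 0, 0, 0, 0.3, 0, 0, 0, 0, 0, 0, 0, 0, 0])

```text
time_s: 21.02
ee_pos: [570.3, -329.1, 101.4]
ee_rot: [-150.1, 0.2, 3.6]
force: [-0.2, -3.9, 1.1]
gripper_width: 0.7
gripper_force: 2.5
```

```bash
python3 q.py
```

```text
21.0167 T [58.2 89.3 74.5] rotdev [-0.0009  0.0007  0.0086] F [ 2.8 -0.5  2.9] 2.501009297557175
```

Call:
step_arm(plan=[0, 0, 0.4, 0, 0, 0, 0, 0, 0.5, 0, 0, 0, 0, 0, 0.5, 0, 0, 0, 0, 0, 0.4, 0, 0, 0, 0, 0, 0.2, 0, 0, 0])

```text
time_s: 21.48
ee_pos: [569.4, -317.5, 84.5]
ee_rot: [-149.8, 0.3, 3.6]
force: [-0.6, -2.8, 1.3]
gripper_width: 0.9
gripper_force: 1.3
```

Call:
step_arm(plan=[0, 0, 0.2, 0, 0, 0, 0, 0, 0.3, 0, 0, 0, 0, 0, 0.2, 0, 0, 0, 0, 0, 0, 0, 0, 0])

```text
time_s: 21.82
ee_pos: [569.3, -313.9, 78.4]
ee_rot: [-149.8, 0.3, 3.6]
force: [0.8, -2.2, 0.9]
gripper_width: 1.0
gripper_force: 1.0
```

```bash
python3 q.py
```

```text
21.8167 T [56.5 89.4 46.9] rotdev [ 0.0031 -0.0004  0.0084] F [1.5 0.6 1.9] 0.9653290710411966
```

Near the end of travel, so I'll press on in small steps.

Call:
step_arm(plan=[0, 0, 0.2, 0, 0, 0, 0, 0, 0.2, 0, 0, 0, 0, 0, 0, 0, 0, 0])

```text
time_s: 22.12
ee_pos: [569.2, -312.4, 75.2]
ee_rot: [-149.9, 0.2, 3.6]
force: [0.4, -3.6, 2.2]
gripper_width: 0.5
gripper_force: 1.7
```

Call:
step_arm(plan=[0, 0, 0.2, 0, 0, 0, 0, 0, 0, 0, 0, 0])

```text
time_s: 22.28
ee_pos: [569.3, -312.3, 74.3]
ee_rot: [-150.0, 0.2, 3.6]
force: [0.0, -6.1, 5.7]
gripper_width: 0.5
gripper_force: 3.8
```

```bash
python3 q.py
```

```text
22.2833 T [57.1 89.5 42.6] rotdev [0.0005 0.001  0.0079] F [ 2.4 -0.4  8. ] 3.8237632380332798
```

Call:
step_arm(plan=[0, 0, 0.15, 0, 0, 0, 0, 0, 0.15, 0, 0, 0, 0, 0, 0, 0, 0, 0, 0, 0, 0, 0, 0, 0])

```text
time_s: 22.67
ee_pos: [569.3, -312.1, 73.2]
ee_rot: [-150.1, 0.1, 3.6]
force: [-2.2, -8.8, 11.0]
gripper_width: 0.7
gripper_force: 6.9
```

```bash
python3 q.py
```

```text
22.6667 T [57.6 89.5 41.6] rotdev [-0.0019  0.0024  0.0074] F [ 2.  -2.8 13.8] 6.85769327566959
```

Call:
step_arm(plan=[0, 0, 0.15, 0, 0, 0, 0, 0, 0.1, 0, 0, 0, 0, 0, 0, 0, 0, 0, 0, 0, 0, 0, 0, 0])

```text
time_s: 23.05
ee_pos: [569.3, -312.0, 72.3]
ee_rot: [-150.2, 0.0, 3.6]
force: [-2.3, -12.0, 15.9]
gripper_width: 0.7
gripper_force: 9.8
```

```bash
python3 q.py
```

```text
23.05 T [57.9 89.5 40.7] rotdev [-0.004   0.0036  0.0069] F [ 2.3 -3.2 19.7] 9.786516673498227
```

Call:
step_arm(plan=[0, 0, -0.5, 0, 0, 0, 0, 0, -1, 0, 0, 0, 0, 0, -2, 0, 0, 0, 0, 0, -3, 0, 0, 0, 0, 0, -3, 0, 0, 0])

```text
time_s: 23.52
ee_pos: [571.6, -354.9, 150.9]
ee_rot: [-149.6, 0.4, 3.7]
force: [1.0, 0.3, -0.0]
gripper_width: 0.8
gripper_force: 0.0
```

Call:
step_arm(plan=[-2, 0, -2, 0, 0, 0, -3, 0, -1, 0, 0, 0, -3, 0, 0, 0, 0, 0, -2, 0, 0, 0, 0, 0, 0, 0, 0, 0, 0, 0])

```text
time_s: 23.93
ee_pos: [469.9, -377.1, 177.8]
ee_rot: [-149.7, 0.4, 3.5]
force: [-0.2, -0.0, -0.1]
gripper_width: 0.4
gripper_force: 0.0
```

```bash
python3 - <<'E'
from q import *
for n,z in [('lever_pad',25.5),('work_end',5),('stop_grip',32),('clamp_stud',38),('rest_strip',7)]:
    print(n,[(np.round(d['location'],1).tolist(),round(d['score'],2),T(d['location'],z).tolist()) for d in viewer.pinpoint(n,W)[:2]])
h=cv2.inRange(cv2.cvtColor(W['img'],cv2.COLOR_RGB2HSV),(0,150,90),(6,255,255));h[:,420:]=0
n,l,st,ce=cv2.connectedComponentsWithStats(h)
for i in range(1,n):
    if st[i,4]>60: print('red',st[i],ce[i].round(1),T(ce[i],29))
m=W['img'][:,:,::-1];S=viewer.grab_frame('scene')['img'][:,:,::-1]
cv2.imwrite('pics/l.png',np.hstack([cv2.resize(m[0:250,200:450],(400,400)),cv2.resize(S[200:300,340:440],(400,400),interpolation=cv2.INTER_CUBIC)]))
E
```

```text
23.9333 T [ 55.4 -14.2 161.1] rotdev [ 0.0056 -0.0018  0.0117] F [ 0.1 -0.2 -0.1] 0.0
lever_pad [([324.8, 84.7], 0.88, [58.6, 89.5, 25.5])]
work_end [([266.8, 28.7], 0.73, [0.6, 153.8, 5.0])]
stop_grip [([263.5, 46.3], 0.75, [2.5, 127.7, 32.0]), ([324.3, 84.0], 0.17, [58.1, 89.3, 32.0])]
clamp_stud []
rest_strip [([280.7, 113.2], 0.91, [14.5, 64.0, 7.0])]
red [304  78  32  17 495] [319.9  86.2] [54.1 87.7 29. ]
```

View pics/l.png

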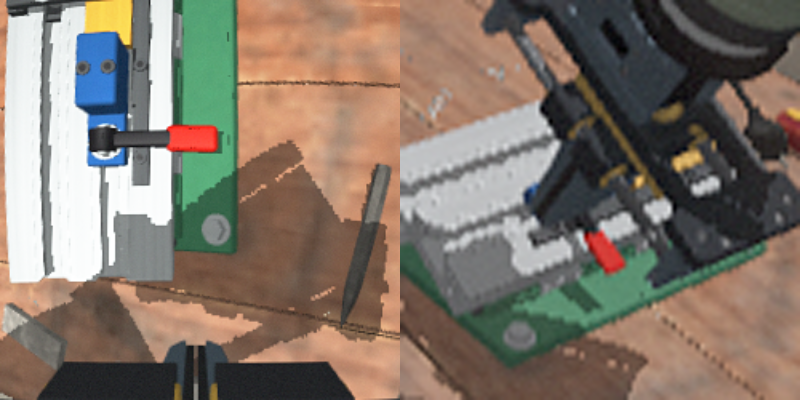

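The last picture shows the blue stop in the slot, up against the brass piece. The red lever lies flat, and its pad was found at x = 58.6, y = 89.5 mm (expected about 59, 91.5). The gripper is clear of everything, so I'm handing in.

```bash
python3 -c "
from workcell import env
print(env.job_done())"
```

```text
the job is handed in; nothing more can be done
None
```

The end stop is in the lower T-slot with its button touching the workpiece (about 9 N at most, against the 80 N slip limit) and its lever pressed fully down; the job was handed in after about 24 s of robot time, and no verdict was returned.

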